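# Load a wine sample into the analyser's drawer

### The arm

A 7-joint arm with a two-finger parallel gripper is mounted at the origin on the work surface. World frame = base frame: x ahead of the robot, y to its left, z up, the work surface at z = 0. Lengths are in m, angles in rad, forces in N, time in s.
With the tool pointing down it reaches from about 0.425 to 0.875 m from the base axis. Payload 4.7 kg.
Tool frame: the origin (TCP) lies midway between the tips of the shut fingers; the grasp point (between the pads) lies 19 mm behind it; z points along the fingers, y is the direction in which the jaws open and shut (so a half turn about z gives the same grasp; the last joint's range is limited). The gripper opens to 87 mm and grips with 3 to 60 N. Pads are 19 mm wide; open, the fingers measure 117 mm over their backs; the gripper's body (75 mm by 190 mm) begins 51 mm behind the grasp point.
Start: joints at [1.277, 0.321, -0.07, 1.45, 0.023, 1.371, -0.057], TCP at [0.197, -0.619, 0.223] pointing down, gripper open.
Joint ranges: [-2.86, 2.86], [-0.3, 2.09], [-1.38, 1.24], [0.06, 2.45], [-1.56, 4.7], [0.09, 2.05], [-2.69, 2.69]. Speed limits (rad/s): [2.57, 2.57, 3.14, 3.14, 3.14, 3.14, 3.14].

### API

Orientations are given as a unit quaternion [x, y, z, w].
In Python, from bench import readout, eyes, manip gives the robot as it stands.
- The arm moves only by the tool move_arm, never from a script. Its argument "plan" is a list of rows, each a list of 3 entries, a list of its own where there are three numbers: the finger opening in mm, from 0 to 87, then the shift along the world's x, y, z in mm, then the turn, a rotation vector about the world's x, y, z in rad. In form: [[gripper, [tx, ty, tz], [ax, ay, az]], ...]. A call has exactly 8 rows; each row is the pose to reach, as a shift and turn from the pose commanded when the call began; what a row does not reach only later rows make up. A row lasts 1/8 s, in which the tool goes at most 62.5 mm and 10.7 degrees, less where a joint would pass 70% of its speed; a pose out of reach is approached as far as the arm can. A call with a gripper value outside its range is refused whole. The fingers move at their own pace and stop on an object; "squeeze" is the grip in N (left out, the last holds). Time passes only in rows, so rows that repeat a pose let the fingers close, or fill a call up. It gives the time, the measured TCP pose, the force and the opening at its end, in the units of the state.
- readout.state(): the state, without advancing time (a new reading comes with each control period).
- eyes.snapshot(name): name is "scene" or "top" or "wrist"; returns a dict with "color" (400x640x3 uint8, blue, green, red), "fx", "fy", "cx", "cy" (pixels), "R" (3x3) and "t" (3): a world point X has camera coordinates R X + t; the wrist camera has in their place "T_tool_cam" (4x4, takes a point from camera to tool coordinates, whose origin is the TCP and whose axes are the flange's). Camera axes: x right, y down, z forward; pixel columns grow to the right and rows downward; lengths in m; the calibration is good to about 2 mm. A picture is of the moment at which its call begins: read the wrist's pose just before it. There is no depth.
- manip.job_done(): hands the job in, once; it reports no verdict.
The state is a dict: "t": time; "joint_positions": joint angles; "joint_velocities": joint speeds; "joint_efforts": joint torques, N m; "tcp_pos": TCP position; "ee_rot": TCP orientation; "ft_force": force on the tool from outside, world axes, zero at the start; "torque": the same for the moment, N m; "finger_gap": finger opening in m.
Only numpy, scipy, OpenCV 4.12 (cv2) and the standard library are available. Lean on these libraries where they do the work, as an engineer would, in place of code of your own. Each camera call takes 0.05 s, during which the arm holds its last target. There are 200 camera calls.

### The job

Pull the analyser's sample drawer all the way out to its stop, gently enough that the bottles standing in it do not tip over. Then stand the capped sample bottle that waits on the bench upright in either of the two free places just behind the drawer's front, fully down on the drawer floor, and let it go. Leave the drawer fully out, and do not disturb the beaker, the wine bottle or the wash bottle.

Things in the scene. Friction and masses are not known exactly. Their poses are not given: they have to be found in the camera images.
- drawer (a joint): Travel of the sample drawer in m: 0 shut, 0.200 at its stop; it starts shut or a few mm ajar. It slides level on damped runners (about 3 N of friction and 8 N per m/s; moving mass with bottles about 2.5 kg) and stays where it is left.
- analyser: White and red bench analyser, fixed. Origin on the bench under the middle of the shut drawer's front face; x points into the machine (the drawer opens along -x), y to the left seen from its front, z up. Its flat deck above the drawer is 177 mm high and goes 185 mm back from the front face to the upper housing, which rises to 360 mm.
- drawer_handle (a point): Middle of the drawer's handle, a level steel bar 10 mm thick, 128 mm between its end posts, 146 mm above the bench; moves with the drawer. Axes as the analyser's: y along the bar, x inward. Its centre line is 42 mm off the white front panel: 37 mm clear behind it, open from above, room for fingertips to hook. The panel is 200 mm wide, its top edge 172 mm above the bench.
- place_left (a point): Floor centre of the free place at the drawer's front left, 36 mm above the bench, 99 mm inward of the handle bar, 38.5 mm left (+y) of its middle; moves with the drawer, axes as the analyser's. The drawer has 2 across x 3 deep places, 72 mm square inside, with dividers 30 mm and side walls 55 mm high over the floor. The front two are free; bottles like the waiting one stand in the others.
- place_right (a point): The same for the free place at the front right, 38.5 mm to the right (-y) of the drawer's middle.
- sample_center (a point): Centre, half-way up, of the waiting sample bottle on the bench: amber glass, 58 mm in diameter, 120 mm tall, 0.18 to 0.36 kg. The body is 58 mm wide up to 76 mm, slopes in to 38 mm at 88 mm, and the white screw cap, 40 mm in diameter, runs from 91 to 120 mm above its foot; it can be gripped by the cap. z points up along the bottle.
- loaded0_center (a point): Centre, half-way up, of a sample bottle like the waiting one that already stands in the drawer, middle row left.
- loaded1_center (a point): Centre, half-way up, of a sample bottle like the waiting one that already stands in the drawer, middle row right.
- loaded2_center (a point): Centre, half-way up, of a sample bottle like the waiting one that already stands in the drawer, back row left.
- loaded3_center (a point): Centre, half-way up, of a sample bottle like the waiting one that already stands in the drawer, back row right.
- beaker: Bystander: clear open beaker, 72 mm in diameter, 95 mm tall, standing on the bench near the waiting bottle; origin at the centre of its foot.
- wine_bottle_center (a point): Bystander: green corked wine bottle with a paper label, 75 mm in diameter, 305 mm tall, standing on the bench; the point is half-way up.
- wash_bottle_center (a point): Bystander: white wash bottle with a bent red spout, 70 mm in diameter, 195 mm tall, standing on the bench; the point is about half-way up.
There are look-alikes about, which are no part of the job. What is shaped like the part that bears sample_center but green or yellow is not meant.

How it is judged:
By the outcome, as a careful person would: the job done as asked, in the order asked, and still so for the second after the job is handed in, with the robot touching nothing.
It also fails if it takes over 64 s, if anything falls off the work surface, if the arm or the gripper's body presses on something with over 40 N, if the wrist force passes 120 N, or if a joint passes its speed limit or range.

## Working session

There is one attempt and no reset: what is moved stays moved. The work goes in short steps, Python scripts to look and compute and a tool call to move; the robot and the scene stay as the last step left them, time stands still between calls to the robot, and variables do not carry over. Pictures are saved under pics/ and viewed, about 8 in all and at most 12, crops included, and the job is handed in when it is done.

Besides the shell and the picture viewer there is one more tool, called after "Call:" in YAML: its name, and indented under it one key for each argument. move_arm: Moves the arm, as the interface text tells. Its arguments: {"type":"object","properties":{"plan":{"type":"array","items":{"type":"array"}},"squeeze":{"type":"number"}},"required":["plan"]}

```bash
mkdir -p pics; ls; cat > h.py <<'E'
import numpy as np, cv2
from scipy.spatial.transform import Rotation as Ro
from bench import readout, eyes, manip
def snap(n,f=None):
    s=readout.state(); d=eyes.snapshot(n)
    if f: cv2.imwrite('pics/'+f,d['color'])
    if n=='wrist':
        T=np.array(d['T_tool_cam']); q=Ro.from_quat(s['ee_rot']).as_matrix()
        Rwc=q@T[:3,:3]; c=q@T[:3,3]+np.array(s['tcp_pos'])
        d['R']=Rwc.T; d['t']=-Rwc.T@c
    np.savez('cal_'+n,**{k:d[k] for k in('fx','fy','cx','cy','R','t')})
    return d
def ray(d,u,v):
    R=np.array(d['R']);t=np.array(d['t'])
    return -R.T@t, R.T@np.array([(u-d['cx'])/d['fx'],(v-d['cy'])/d['fy'],1.])
def onz(d,u,v,z):
    c,r=ray(d,u,v); return c+r*(z-c[2])/r[2]
def proj(d,X):
    p=np.array(d['R'])@np.array(X)+np.array(d['t']); return d['fx']*p[0]/p[2]+d['cx'],d['fy']*p[1]/p[2]+d['cy']
def tri(a,b):
    A=[];B=[]
    M=np.zeros((3,3));w=np.zeros(3)
    for d,u,v in (a,b):
        c,r=ray(d,u,v);r=r/np.linalg.norm(r);P=np.eye(3)-np.outer(r,r);M+=P;w+=P@c
    return np.linalg.solve(M,w)
E
python3 - <<'E'
from h import *
s=readout.state();print(s)
for n in('scene','top'):
    d=snap(n,n+'0.png'); print(n,d['fx'],d['cx'],d['cy'],ray(d,320,200))
E
```

```text
pics
{'t': 0.0, 'joint_positions': array([ 1.27712709,  0.3218361 , -0.07006659,  1.45167853,  0.02262991,
        1.37078691, -0.05690854]), 'joint_velocities': array([-4.81062857e-04,  2.49013253e-03, -2.05279814e-04,  7.65184527e-05,
        5.19752007e-04,  3.27294813e-03, -6.17046676e-04]), 'joint_efforts': array([-3.15005782e-04, -4.91291749e+01, -4.03981721e-01, -3.12528169e+01,
       -6.39115996e-02,  4.35171963e-02,  1.92136604e-04]), 'tcp_pos': array([ 0.19667071, -0.61895311,  0.22145109]), 'ee_rot': array([ 9.88181820e-01,  1.53283291e-01, -2.12666723e-04, -9.37368102e-04]), 'ft_force': array([-0.48581426, -0.53269188, -0.46435337]), 'torque': array([0.01973313, 0.029818  , 0.00147524]), 'finger_gap': 0.08689366801605572}
scene 419.1943779567504 321.7852807328552 194.35433843045806 (array([ 1.04807839, -0.50494955,  0.82134179]), array([-0.43607729,  0.57268189, -0.69431374]))
top 481.40135032011085 319.04908691356434 204.7132426108841 (array([0.47918109, 0.07126645, 1.63744092]), array([ 0.1028799 ,  0.00135327, -0.99474301]))
```

View pics/scene0.png

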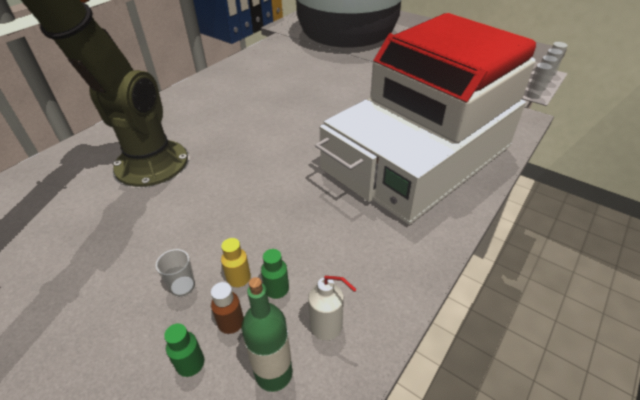

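View pics/top0.png

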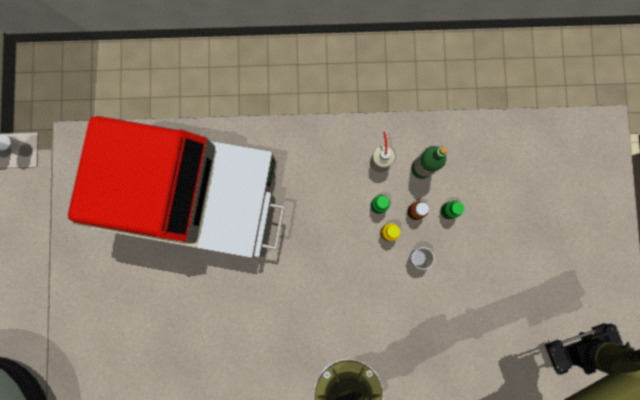

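The scene view shows the amber bottle with its white cap near (221,291), the wine bottle, wash bottle, beaker and look-alikes around it, and the handle near (340,153). In the top view the cap is near (422,209) and the handle bar near (278,226). I'll enlarge both.

```bash
python3 - <<'E'
import cv2
a=cv2.imread('pics/top0.png')[125:285,240:480]; b=cv2.imread('pics/scene0.png')
A=cv2.resize(a,None,fx=3.333,fy=3.333,interpolation=cv2.INTER_CUBIC)
cv2.imwrite('pics/c1.png',A)
p=cv2.resize(b[220:350,140:300],None,fx=4,fy=4,interpolation=cv2.INTER_CUBIC)[:, :]
q=cv2.resize(b[110:220,300:340+60],None,fx=4,fy=4,interpolation=cv2.INTER_CUBIC)
import numpy as np
c=np.zeros((520,1040,3),np.uint8);c[:520,:640]=p;c[:440,640:]=q
cv2.imwrite('pics/c2.png',c[:, :])
cv2.imwrite('pics/c2.png',cv2.resize(c,(780,390),interpolation=cv2.INTER_AREA)) # scale 3
E
```

```text
(no output)
```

View pics/c1.png

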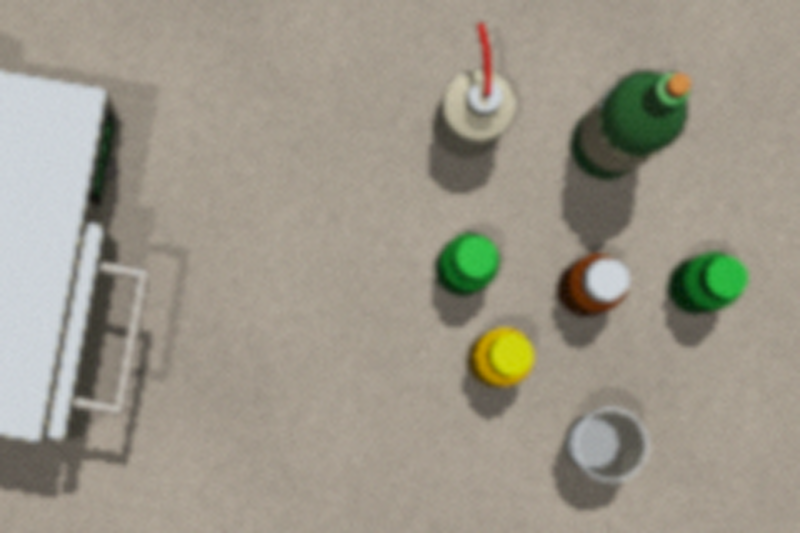

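View pics/c2.png

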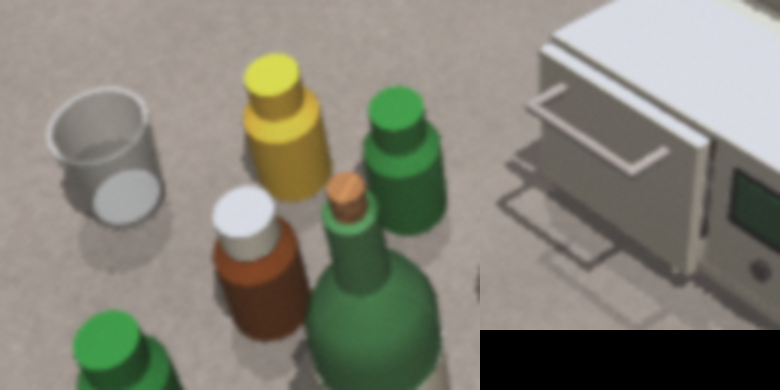

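```bash
python3 - <<'E'
from h import *
T=dict(np.load('cal_top.npz'));S=dict(np.load('cal_scene.npz'))
def tp(x,y):return (T,(x+.5)/3.333-.5+240,(y+.5)/3.333-.5+125)
def s1(x,y):return (S,x/3+140,y/3+220)
def s2(x,y):return (S,(x-480)/3+300,y/3+110)
f=lambda p:np.round(p*1000,1)
print('cap tri',f(tri(tp(608,281),s1(244,211))),'topz',f(onz(*tp(608,281),.12)),'sc',f(onz(*s1(244,211),.12)))
a=onz(*tp(142,272),.146);b=onz(*tp(119,408),.146)
print('h top',f(a),f(b),'sc',f(onz(*s2(632,170),.146)),f(onz(*s2(531,106),.146)))
for n,p,z in(('panelL',tp(97,228),.172),('panelR',tp(58,435),.172),('deckL',tp(103,90),.177),('deckR',tp(45,438),.177)):print(n,f(onz(*p,z)))
y=(b-a);print('dir',np.degrees(np.arctan2(y[1],y[0])),np.linalg.norm(y))
for n,p,z in(('beaker',tp(609,445),.095),('beakfoot',tp(597,440),.003),('winecork',tp(679,84),.305),('wash',tp(486,97),.16),('greenL',tp(477,258),.12),('greenR',tp(727,278),.12),('yellow',tp(513,355),.12)):print(n,f(onz(*p,z)))
E
```

```text
cap tri [ 599.7 -246.9  119.2] topz [ 598.5 -248.2  120. ] sc [ 601.5 -245.9  120. ]
h top [617.2 191.3 146. ] [491.3 215.2 146. ] sc [615.  194.8 146. ] [491.6 217.7 146. ]
panelL [656.6 229.7 172. ]
panelR [468.2 268.6 172. ]
deckL [784.2 221.3 177. ]
deckR [465.8 279.8 177. ]
dir 169.24205311546933 0.12814202202671243
beaker [ 443.6 -246.9   95. ]
beakfoot [ 446.8 -254.     3. ]
winecork [ 748.5 -276.8  305. ]
wash [ 770.8 -134.3  160. ]
greenL [ 623.9 -125.1  120. ]
greenR [ 598.2 -360.9  120. ]
yellow [ 531.  -155.3  120. ]
```

Handle centre is about (554,204), inward direction about (0.184,0.983), and the cap is about (600,-247). I'm moving towards the handle while turning the jaws across the bar.

Call:
move_arm:
  plan:
    - [60,[35,50,6],[0,0,0.18]]
    - [60,[70,100,12],[0,0,0.36]]
    - [60,[105,150,18],[0,0,0.54]]
    - [60,[140,200,24],[0,0,0.72]]
    - [60,[175,250,30],[0,0,0.9]]
    - [60,[210,300,36],[0,0,1.08]]
    - [60,[245,350,42],[0,0,1.26]]
    - [60,[280,400,48],[0,0,1.44]]

```text
t: 1.1
tcp_pos: [0.4775, -0.2177, 0.2706]
ee_rot: [0.64, 0.769, -0.0, 0.0]
ft_force: [0.6, -1.1, 1.0]
finger_gap: 0.0597
```

Call:
move_arm:
  plan:
    - [36,[10,55,0],[0,0,0.17]]
    - [36,[20,110,0],[0,0,0.34]]
    - [36,[30,165,0],[0,0,0.51]]
    - [36,[40,220,0],[0,0,0.68]]
    - [36,[50,275,0],[0,0,0.85]]
    - [36,[60,330,0],[0,0,1.02]]
    - [36,[70,385,-8],[0,0,1.15]]
    - [36,[76,422,-15],[0,0,1.202]]

```text
t: 2.1
tcp_pos: [0.5524, 0.2054, 0.2551]
ee_rot: [0.093, 0.996, 0.001, -0.0]
ft_force: [0.4, -0.8, 0.2]
finger_gap: 0.0355
```

```bash
python3 - <<'E'
from h import *
d=snap('wrist','w1.png'); s=readout.state(); print(s['tcp_pos'],s['ee_rot'],s['joint_positions'])
c,r=ray(d,320,200);print(c,r)
print(proj(d,[.554,.2045,.146]),proj(d,[.617-.001,.193,.146]),proj(d,[.4913,.2165,.146]))
E
```

```text
[0.55115825 0.21062988 0.25398766] [ 0.09016207  0.99592296  0.00258701 -0.0012542 ] [ 0.35286051  0.29442609 -0.92250889  1.53453348  0.2301431   1.42865932
  0.80894194]
[0.47688424 0.22042693 0.41615714] [ 0.26194796 -0.04527196 -0.96407936]
(np.float64(316.8652046842558), np.float64(205.1484322687483)) (np.float64(317.28575692160433), np.float64(276.76255348499024)) (np.float64(316.8706207724436), np.float64(123.03295894936308))
```

View pics/w1.png

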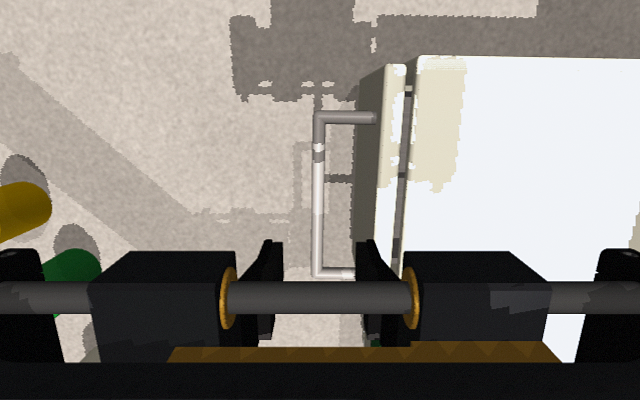

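The wrist view shows the bar running vertically from (319,117) to (318,274), lying between the fingers within about 2 mm of my estimate. Next I descend around it.

Call:
move_arm:
  plan:
    - [32,[0,0,0],[0,0,0]]
    - [32,[0,0,-15],[0,0,0]]
    - [32,[0,0,-40],[0,0,0]]
    - [32,[0,0,-65],[0,0,0]]
    - [32,[0,0,-90],[0,0,0]]
    - [32,[0,0,-110],[0,0,0]]
    - [32,[0,0,-125],[0,0,0]]
    - [32,[0,0,-127],[0,0,0]]

```text
t: 3.15
tcp_pos: [0.5525, 0.2018, 0.1275]
ee_rot: [0.096, 0.995, -0.0, -0.001]
ft_force: [-0.1, -0.2, 0.4]
finger_gap: 0.032
```

Call:
move_arm:
  plan:
    - [20,[0,0,0],[0,0,0]]
    - [10,[0,0,0],[0,0,0]]
    - [5,[0,0,0],[0,0,0]]
    - [5,[0,0,0],[0,0,0]]
    - [5,[0,0,0],[0,0,0]]
    - [5,[0,0,0],[0,0,0]]
    - [5,[0,0,0],[0,0,0]]
    - [5,[0,0,0],[0,0,0]]
  squeeze: 25

```text
t: 4.15
tcp_pos: [0.5534, 0.203, 0.1293]
ee_rot: [0.096, 0.995, 0.0, 0.001]
ft_force: [0.5, 3.2, 5.2]
finger_gap: 0.009
```

Call:
move_arm:
  plan:
    - [5,[-0.2,-1,0],[0,0,0]]
    - [5,[-0.6,-3,0],[0,0,0]]
    - [5,[-1.3,-7,0],[0,0,0]]
    - [5,[-2.2,-12,0],[0,0,0]]
    - [5,[-3.3,-18,0],[0,0,0]]
    - [5,[-4.6,-25,0],[0,0,0]]
    - [5,[-6.1,-33,0],[0,0,0]]
    - [5,[-7.5,-40,0],[0,0,0]]

```text
t: 5.15
tcp_pos: [0.5451, 0.163, 0.1293]
ee_rot: [0.095, 0.995, 0.0, -0.0]
ft_force: [-0.5, 2.6, 7.9]
finger_gap: 0.0092
```

Call:
move_arm:
  plan:
    - [5,[-1.5,-8,0],[0,0,0]]
    - [5,[-3,-16,0],[0,0,0]]
    - [5,[-4.5,-24,0],[0,0,0]]
    - [5,[-6,-32,0],[0,0,0]]
    - [5,[-7.5,-40,0],[0,0,0]]
    - [5,[-9,-48,0],[0,0,0]]
    - [5,[-10.4,-56,0],[0,0,0]]
    - [5,[-11.8,-64,0],[0,0,0]]

```text
t: 6.15
tcp_pos: [0.532, 0.0997, 0.1292]
ee_rot: [0.095, 0.995, 0.0, -0.001]
ft_force: [-4.9, 3.2, 11.4]
finger_gap: 0.0091
```

Call:
move_arm:
  plan:
    - [5,[-2,-8,0.3],[0,0,0]]
    - [5,[-4,-16,0.6],[0,0,0]]
    - [5,[-6,-24,1],[0,0,0]]
    - [5,[-8,-32,1],[0,0,0]]
    - [5,[-10,-40,1],[0,0,0]]
    - [5,[-11.8,-48,1],[0,0,0]]
    - [5,[-13.5,-56,1],[0,0,0]]
    - [5,[-15,-63,1],[0,0,0]]

```text
t: 7.15
tcp_pos: [0.5185, 0.0346, 0.1293]
ee_rot: [0.096, 0.995, -0.0, 0.0]
ft_force: [2.2, 2.7, -1.5]
finger_gap: 0.0093
```

Call:
move_arm:
  plan:
    - [5,[-1.2,-6,0],[0,0,0]]
    - [5,[-2.2,-11,0],[0,0,0]]
    - [5,[-3.2,-15,0],[0,0,0]]
    - [5,[-4,-18,0],[0,0,0]]
    - [5,[-4.4,-20,0],[0,0,0]]
    - [5,[-4.8,-22,0],[0,0,0]]
    - [5,[-5,-23,0],[0,0,0]]
    - [5,[-5,-23,0],[0,0,0]]

```text
t: 8.15
tcp_pos: [0.5138, 0.0121, 0.1294]
ee_rot: [0.096, 0.995, -0.0, 0.0]
ft_force: [4.8, 0.4, -7.3]
finger_gap: 0.0091
```

Call:
move_arm:
  plan:
    - [5,[0,-1,0],[0,0,0]]
    - [5,[0,-2,-0.5],[0,0,0]]
    - [5,[0,-3,-0.5],[0,0,0]]
    - [5,[0,-4,-0.5],[0,0,0]]
    - [5,[-0.2,-5,-0.5],[0,0,0]]
    - [5,[-0.4,-6,-0.5],[0,0,0]]
    - [5,[-0.6,-7,-0.5],[0,0,0]]
    - [5,[-0.8,-8,-0.5],[0,0,0]]

```text
t: 9.15
tcp_pos: [0.5138, 0.0121, 0.1294]
ee_rot: [0.093, 0.996, 0.005, 0.001]
ft_force: [6.3, 16.3, -8.5]
finger_gap: 0.0093
```

Force rose to 16 N with no motion, so the drawer is at its stop. Now I relax the pull, open and rise.

Call:
move_arm:
  plan:
    - [5,[0,3,0],[0,0,0]]
    - [5,[0,6,0],[0,0,0]]
    - [15,[0,6,0],[0,0,0]]
    - [34,[0,6,0],[0,0,0]]
    - [34,[0,7,0],[0,0,0]]
    - [34,[0,7,20],[0,0,0]]
    - [34,[0,7,60],[0,0,0]]
    - [34,[0,7,115],[0,0,0]]

```text
t: 10.15
tcp_pos: [0.5114, 0.011, 0.2443]
ee_rot: [0.096, 0.995, -0.0, -0.002]
ft_force: [-0.3, 0.2, -0.4]
finger_gap: 0.0336
```

Call:
move_arm:
  plan:
    - [60,[5,-20,20],[0,0,0]]
    - [60,[15,-60,30],[0,0,0]]
    - [60,[28,-100,30],[0,0,0]]
    - [60,[42,-140,30],[0,0,0]]
    - [60,[54,-180,30],[0,0,0]]
    - [60,[64,-210,30],[0,0,0]]
    - [60,[64,-220,30],[0,0,0]]
    - [60,[64,-220,30],[0,0,0]]

```text
t: 11.15
tcp_pos: [0.5763, -0.2083, 0.2739]
ee_rot: [0.096, 0.995, 0.0, -0.0]
ft_force: [-0.3, 0.3, -0.1]
finger_gap: 0.0601
```

```bash
python3 - <<'E'
from h import *
s=readout.state(); print(s['tcp_pos'],s['ee_rot'],s['ft_force'])
d=snap('wrist','w2.png'); print(proj(d,[.600,-.247,.12]))
t=snap('top','t2.png');sc=snap('scene','s2.png')
a=cv2.resize(t['color'][140:270,190:350],(400,325),interpolation=cv2.INTER_CUBIC)
b=cv2.resize(sc['color'][90:220,250:410],(400,325),interpolation=cv2.INTER_CUBIC)
w=cv2.resize(d['color'],(400,250),interpolation=cv2.INTER_AREA)
c=np.zeros((575,800,3),np.uint8);c[:325,:400]=a;c[:325,400:]=b;c[325:,:400]=w;c[325:,400:]=cv2.resize(sc['color'],(400,250))
cv2.imwrite('pics/m2.png',c)
E
```

```text
[ 0.57626228 -0.20829053  0.27386594] [ 9.60569445e-02  9.95375652e-01  3.79286996e-04 -4.81406458e-04] [-0.27461673  0.33997659 -0.08190063]
(np.float64(282.2771043495367), np.float64(221.5126856129408))
```

View pics/m2.png

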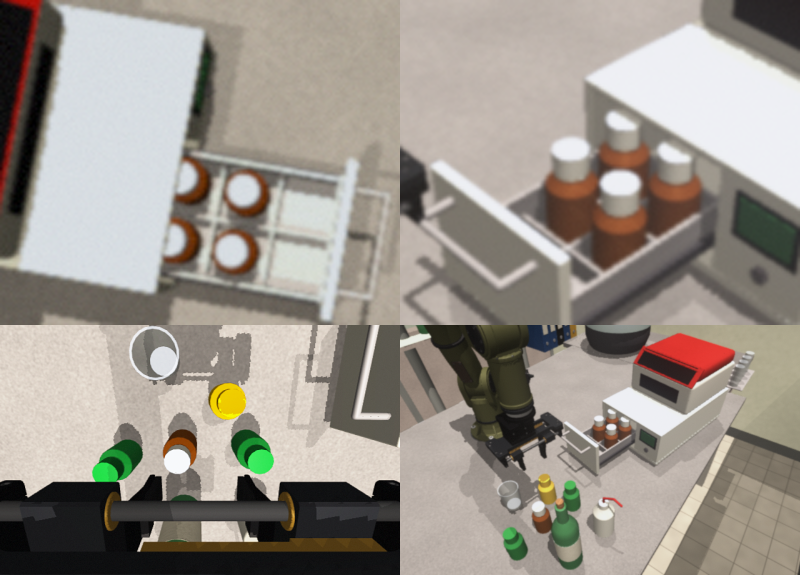

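The drawer is out with all four bottles standing and the front row free. The wrist view shows the white cap at about (283,216) against the predicted (282,221). I'll refine the cap position.

```bash
python3 - <<'E'
from h import *
d=dict(np.load('cal_wrist.npz'));im=cv2.imread('pics/w2.png')
m=(im.min(2)>200).astype(np.uint8); m[:170]=0;m[260:]=0;m[:,:240]=0;m[:,330:]=0
n,l,st,c=cv2.connectedComponentsWithStats(m);i=1+np.argmax(st[1:,4]);print(st[i],c[i])
print('on z=.12',onz(d,*c[i],.12))
h=np.array([.5138,.0121]);
for th in(10.6,11.2,11.7):
    t=np.radians(th);x=np.array([np.sin(t),np.cos(t)]);y=np.array([-x[1],x[0]])
    print(th,'L',h+.099*x+.0385*y,'R',h+.099*x-.0385*y)
# check places from the top picture: middle row caps (z=.156)
T=dict(np.load('cal_top.npz'))
for p in((245,190),(237,250)):print(onz(T,p[0]/2.5+190,p[1]/2.5+140,.156))
for p in((388,193),(371,297),(352,160),(327,317)):print('bar/panel',onz(T,p[0]/2.5+190,p[1]/2.5+140,.146 if p[0]>360 else .172))
E
```

```text
[ 262  199   42   39 1304] [282.62269939 217.97239264]
on z=.12 [ 0.59664194 -0.24591251  0.12      ]
10.6 L [0.49416817 0.11649273] R [0.56985419 0.10232847]
11.2 L [0.49526243 0.11669258] R [0.57079597 0.10173654]
11.7 L [0.49617586 0.11685037] R [0.57157602 0.10123575]
[0.58559135 0.17335733 0.156     ]
[0.51201723 0.18478962 0.156     ]
bar/panel [ 0.57757897 -0.00337476  0.146     ]
bar/panel [0.44991921 0.02175    0.146     ]
bar/panel [0.61751635 0.04059631 0.172     ]
bar/panel [0.42788772 0.07650533 0.172     ]
```

Call:
move_arm:
  plan:
    - [70,[11,-19,0],[0,0,0]]
    - [70,[21,-36,-10],[0,0,0]]
    - [70,[22,-38,-45],[0,0,0]]
    - [70,[22,-38,-85],[0,0,0]]
    - [70,[22,-38,-125],[0,0,0]]
    - [70,[22,-38,-160],[0,0,0]]
    - [70,[22,-38,-182],[0,0,0]]
    - [70,[22,-38,-186],[0,0,0]]

```text
t: 12.3
tcp_pos: [0.5982, -0.2455, 0.0871]
ee_rot: [0.095, 0.995, 0.0, -0.001]
ft_force: [0.6, -0.2, 0.6]
finger_gap: 0.0699
```

Call:
move_arm:
  plan:
    - [60,[0,0,0],[0,0,0]]
    - [48,[0,0,0],[0,0,0]]
    - [42,[0,0,0],[0,0,0]]
    - [36,[0,0,0],[0,0,0]]
    - [36,[0,0,0],[0,0,0]]
    - [36,[0,0,0],[0,0,0]]
    - [36,[0,0,0],[0,0,0]]
    - [36,[0,0,0],[0,0,0]]
  squeeze: 25

```text
t: 13.3
tcp_pos: [0.5991, -0.2468, 0.0886]
ee_rot: [0.096, 0.995, -0.0, 0.0]
ft_force: [0.2, -1.4, 4.0]
finger_gap: 0.0393
```

Call:
move_arm:
  plan:
    - [36,[0,0,10],[0,0,0]]
    - [36,[0,0,35],[0,0,0]]
    - [36,[0,0,70],[0,0,0]]
    - [36,[0,0,105],[0,0,0]]
    - [36,[0,0,140],[0,0,0]]
    - [36,[0,0,175],[0,0,0]]
    - [36,[0,0,205],[0,0,0]]
    - [36,[0,0,215],[0,0,0]]

```text
t: 14.3
tcp_pos: [0.5993, -0.246, 0.3046]
ee_rot: [0.095, 0.995, -0.0, 0.001]
ft_force: [-0.8, -0.0, -2.0]
finger_gap: 0.0395
```

Call:
move_arm:
  plan:
    - [36,[-1,12,0],[0,0,0]]
    - [36,[-3,42,0],[0,0,0]]
    - [36,[-7,82,0],[0,0,0]]
    - [36,[-10,122,0],[0,0,0]]
    - [36,[-13,162,0],[0,0,0]]
    - [36,[-16,202,0],[0,0,0]]
    - [36,[-19,242,0],[0,0,0]]
    - [36,[-21,276,0],[0,0,0]]

```text
t: 15.3
tcp_pos: [0.576, 0.0323, 0.3011]
ee_rot: [0.095, 0.996, 0.0, -0.002]
ft_force: [1.1, 0.1, -2.0]
finger_gap: 0.0391
```

Call:
move_arm:
  plan:
    - [36,[-2,25,0],[0,0,0]]
    - [36,[-4,45,0],[0,0,0]]
    - [36,[-5,58,0],[0,0,0]]
    - [36,[-6,67,0],[0,0,0]]
    - [36,[-6,72,0],[0,0,0]]
    - [36,[-6,72,0],[0,0,0]]
    - [36,[-6,72,0],[0,0,0]]
    - [36,[-6,72,0],[0,0,0]]

```text
t: 16.3
tcp_pos: [0.572, 0.1008, 0.3031]
ee_rot: [0.096, 0.995, -0.0, 0.0]
ft_force: [0.1, -0.4, -2.6]
finger_gap: 0.0393
```

```bash
python3 - <<'E'
from h import *
s=readout.state(); print(s['tcp_pos'],s['ee_rot'],s['ft_force'],s['finger_gap'])
d=snap('wrist'); sc=snap('scene')
b=cv2.resize(sc['color'][60:220,230:430],(400,320),interpolation=cv2.INTER_CUBIC)
c=np.zeros((400,800,3),np.uint8);c[:320,:400]=b;c[:,400:]=d['color'][:,120:520]
cv2.imwrite('pics/m3.png',c)
E
```

```text
[0.57197422 0.10084143 0.30305722] [ 9.62588082e-02  9.95356336e-01 -6.63274486e-05  3.98725749e-05] [ 0.11156067 -0.38380196 -2.62415821] 0.039301605217823755
```

View pics/m3.png

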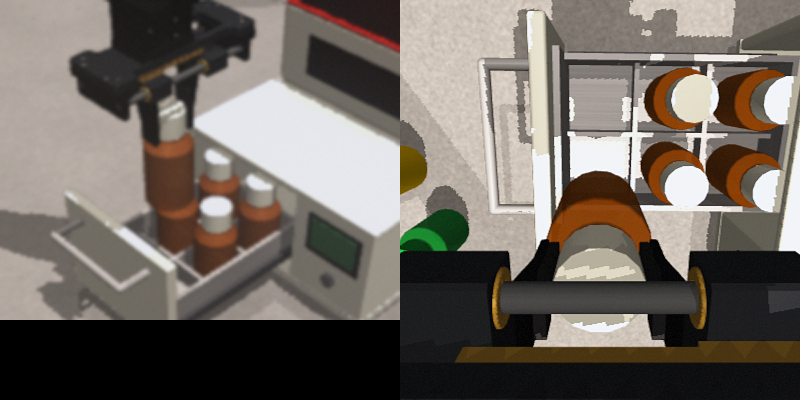

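```bash
python3 - <<'E'
from h import *
d=dict(np.load('cal_wrist.npz'))
t=np.radians(11.2);x=np.array([np.sin(t),np.cos(t)]);y=np.array([-x[1],x[0]])
def loc(u,v,z):
    w=onz(d,u-280,v,z)[:2]-[.5138,.0121]; return np.round(1000*np.array([w@x,w@y]),1)
print('cross (137.5?,0)',loc(636,131,.066))
print('panel inner top L',loc(563,30,.172),'bar ends (0,+-64)',loc(485,62,.146),loc(494,210,.146))
print('mid caps (176?,+-38.5)',loc(692,100,.156),loc(686,186,.156))
w=np.array([.5720,.1008])-[.5138,.0121];print('tcp',w@x,w@y)
E
```

```text
cross (137.5?,0) [140.2   6.6]
panel inner top L [71.9 89.4] bar ends (0,+-64) [ 3.3 69.4] [  0.5 -60.6]
mid caps (176?,+-38.5) [176.9  39.1] [177.1 -34.7]
tcp 0.09831516152047565 -0.03986300308811135
```

The wrist view puts the drawer about 4 mm further towards +y (analyser) than I had assumed, so I'll correct for that and lower the bottle.

Call:
move_arm:
  plan:
    - [36,[-2,1.5,0],[0,0,0]]
    - [36,[-3.5,3,-5],[0,0,0]]
    - [36,[-3.5,3,-30],[0,0,0]]
    - [36,[-3.5,3,-60],[0,0,0]]
    - [36,[-3.5,3,-90],[0,0,0]]
    - [36,[-3.5,3,-115],[0,0,0]]
    - [36,[-3.5,3,-130],[0,0,0]]
    - [36,[-3.5,3,-132],[0,0,0]]

```text
t: 17.4
tcp_pos: [0.5677, 0.1044, 0.1702]
ee_rot: [0.096, 0.995, -0.0, -0.001]
ft_force: [-0.1, 0.6, -2.8]
finger_gap: 0.0399
```

Call:
move_arm:
  plan:
    - [36,[0,0,-6],[0,0,0]]
    - [36,[0,0,-14],[0,0,0]]
    - [36,[0,0,-22],[0,0,0]]
    - [36,[0,0,-30],[0,0,0]]
    - [36,[0,0,-36],[0,0,0]]
    - [36,[0,0,-40],[0,0,0]]
    - [36,[0,0,-42],[0,0,0]]
    - [36,[0,0,-43],[0,0,0]]

```text
t: 18.4
tcp_pos: [0.5684, 0.1045, 0.1281]
ee_rot: [0.096, 0.995, 0.0, 0.0]
ft_force: [-0.4, 0.5, -3.3]
finger_gap: 0.0392
```

Call:
move_arm:
  plan:
    - [36,[0,0,-1],[0,0,0]]
    - [36,[0,0,-2],[0,0,0]]
    - [36,[0,0,-3],[0,0,0]]
    - [36,[0,0,-4],[0,0,0]]
    - [36,[0,0,-4.5],[0,0,0]]
    - [36,[0,0,-5],[0,0,0]]
    - [36,[0,0,-5],[0,0,0]]
    - [36,[0,0,-5],[0,0,0]]

```text
t: 19.4
tcp_pos: [0.5689, 0.1045, 0.1246]
ee_rot: [0.096, 0.995, -0.0, 0.001]
ft_force: [-1.2, -0.6, 6.6]
finger_gap: 0.0396
```

Contact came at exactly the predicted floor height. Releasing and rising.

Call:
move_arm:
  plan:
    - [40,[0,0,1],[0,0,0]]
    - [44,[0,0,1],[0,0,0]]
    - [50,[0,0,1],[0,0,0]]
    - [54,[0,0,1],[0,0,0]]
    - [54,[0,0,1],[0,0,0]]
    - [54,[0,0,10],[0,0,0]]
    - [54,[0,0,30],[0,0,0]]
    - [54,[0,0,60],[0,0,0]]

```text
t: 20.4
tcp_pos: [0.5681, 0.1046, 0.1845]
ee_rot: [0.096, 0.995, 0.0, -0.0]
ft_force: [0.6, -0.2, 0.1]
finger_gap: 0.054
```

Call:
move_arm:
  plan:
    - [54,[0,0,40],[0,0,0]]
    - [54,[0,0,80],[0,0,0]]
    - [54,[0,-30,110],[0,0,0]]
    - [54,[0,-80,120],[0,0,0]]
    - [54,[0,-130,120],[0,0,0]]
    - [54,[0,-180,120],[0,0,0]]
    - [54,[0,-200,120],[0,0,0]]
    - [54,[0,-200,120],[0,0,0]]

```text
t: 21.4
tcp_pos: [0.5684, -0.0964, 0.3038]
ee_rot: [0.097, 0.995, 0.0, 0.0]
ft_force: [-0.1, 0.8, 0.4]
finger_gap: 0.0538
```

```bash
python3 - <<'E'
from h import *
s=readout.state(); print(s['t'],s['tcp_pos'],s['ft_force'])
t=snap('top');sc=snap('scene');d=snap('wrist')
a=cv2.resize(t['color'][140:270,190:350],(400,325),interpolation=cv2.INTER_CUBIC)
b=cv2.resize(sc['color'][60:190,240:400],(400,325),interpolation=cv2.INTER_CUBIC)
c=np.zeros((575,800,3),np.uint8);c[:325,:400]=a;c[:325,400:]=b;c[325:,:400]=cv2.resize(d['color'],(400,250));c[325:,400:]=cv2.resize(sc['color'],(400,250))
cv2.imwrite('pics/m4.png',c)
E
```

```text
21.4 [ 0.56837703 -0.09637716  0.30380511] [-0.12463663  0.80473981  0.36428883]
```

View pics/m4.png

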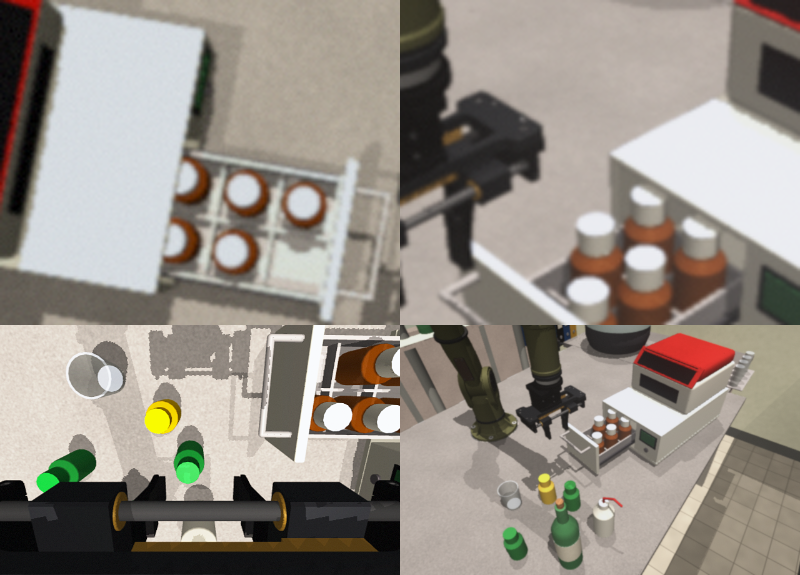

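The bottle stands upright in the front right place, with its cap at (305,203) in the top crop. The panel edge is unchanged at (352,160), so the drawer is still fully out, and the bystanders are where they were.

```bash
python3 -c "
from bench import manip; print(manip.job_done())"
```

```text
the job is handed in; nothing more can be done
None
```

The drawer is fully out, and the sample bottle stands upright in the front right place and has been let go. I handed the job in at about 21.5 s of the 64 s allowed.

- **Drawer:** I gripped the handle bar and pulled slowly (peak about 65 mm/s). After about 195 mm of travel it stopped moving and the force rose to 16 N, so I took that as the stop; it probably started about 5 mm ajar. The last pictures show it unmoved since then and all four bottles in it standing.
- **Sample bottle:** I lifted it by the cap and lowered it until it touched down with 6.6 N at the expected floor height (TCP z 0.1246 m). After I let go, the pictures show it upright, and the gripper is clear of everything.
- **Bystanders:** The beaker, wine bottle and wash bottle look undisturbed in the pictures.
- **What disagreed:**
  - The drawer slid at roughly 1° from my first estimate. I corrected this during the pull, with sideways forces staying under about 7 N.
  - The wrist camera put the drawer about 4 mm to the left of where the top camera did. I shifted the placing by 4 mm to match, and the bottle went in without touching the sides.

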